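# Push the row of tube blocks home and bolt it in

### The job

Four aluminium tube blocks stand in a row in the feed channel: with the fingertips push the tail block so that the whole row slides along as one train until it is fully home against the end stop, touching none of the other three blocks. Then push the thumb plate of the keeper bolt beside the channel fully in, so that its tongue closes behind the row. Only push, lift nothing, and leave the other things on the worktop where they stand.

Things in the scene. Friction and masses are not known exactly. Their poses are not given: they have to be found in the camera images.
- rail: Low aluminium channel fixed to the worktop. Origin on the worktop, under the inner face of its end stop. +y runs along the channel from the stop to its open end (to the robot's left; yaw up to 0.2 rad), +x away from the robot, z up. Floor top z = 4 mm; walls 6 mm thick, inner faces x = +-28.5 mm, tops z = 14 mm; open end y = 306 mm. Bolt guide on the near side, y 150 to 190, x -92 to -34 mm, under 14 mm high.
- stop_face (a point): Middle of the inner face of the end stop (dark steel, 57 mm wide, top 42 mm above the worktop), 23 mm above the worktop, straight above the origin of rail; axes as rail.
- bolt_plate (a point): Middle of the outer (robot's side) face of the keeper bolt's upright steel thumb plate: 26 mm along the rail, 7 mm thick, top 44.5 mm above the worktop. The point is 30 mm above the worktop, at rail y = 170 mm, and x = -81 mm when fully open, -46 mm when closed. Axes as rail; pushing along +x closes the bolt.
- bolt (a joint): Keeper bolt, a slide: 0 = open, 0.035 m = fully in, against its end. Starts within 6 mm of open; about 1.5 N of friction, stays where left. Tongue 12 mm wide, 4.5 to 12.5 mm above the worktop; fully in, it reaches half-way across the channel at rail y = 164 to 176 mm and clears the tail block by 4 mm only when the row is home.
- block_1: The head block, nearest the stop: one of four equal grey aluminium tube blocks (40 mm along the rail, 54 across, 38 high, 0.1 to 0.21 kg, six 11 mm bores in the top) in a row in the channel, under 1 mm apart. Origin: centre of its underside, 4 mm above the worktop; axes as rail. Home: origin 20 mm from the stop face.
- block_2: The second block: one of four equal grey aluminium tube blocks (40 mm along the rail, 54 across, 38 high, 0.1 to 0.21 kg, six 11 mm bores in the top) in a row in the channel, under 1 mm apart. Origin: centre of its underside, 4 mm above the worktop; axes as rail. Home: origin 60 mm from the stop face.
- block_3: The third block: one of four equal grey aluminium tube blocks (40 mm along the rail, 54 across, 38 high, 0.1 to 0.21 kg, six 11 mm bores in the top) in a row in the channel, under 1 mm apart. Origin: centre of its underside, 4 mm above the worktop; axes as rail. Home: origin 100 mm from the stop face.
- block_4: The tail block, farthest from the stop: one of four equal grey aluminium tube blocks (40 mm along the rail, 54 across, 38 high, 0.1 to 0.21 kg, six 11 mm bores in the top) in a row in the channel, under 1 mm apart. Origin: centre of its underside, 4 mm above the worktop; axes as rail. Home: origin 140 mm from the stop face.
- stopper: Orange-brown rubber stopper, 40 mm wide, 30 mm high, on the near side of the rail. Not to be moved. Origin: centre of its underside.
- red_cap_bottle: Small brown bottle with a screw cap, 40 mm wide, 92 mm high, on the far side of the rail. Not to be moved. Origin: centre of its underside.
- lab_timer: Flat white lab timer, 70x62x18 mm, on the near side of the rail, by its open end. Not to be moved. Origin: centre of its underside.
- petri_dish: Closed petri dish, 92 mm wide, 36 mm high, near the front edge to the right. Not to be moved. Origin: centre of its underside.
- media_bottle: Clear screw-cap bottle, 54 mm wide, 104 mm high, to the right of the rail's stop. Not to be moved. Origin: centre of its underside.

How it is judged:
By the outcome, as a careful person would: the job done as asked, in the order asked, and still so for the second after the job is handed in, with the robot touching nothing.
It also fails if it takes over 45 s, if anything falls off the work surface, if the arm or the gripper's body presses on something with over 40 N, if the wrist force passes 120 N, or if a joint passes its speed limit or range.

### The arm

A 6-joint arm with a two-finger parallel gripper is mounted at the origin on a cart in front of the work surface, level with it; the furniture and walls round the work are solid. World frame = base frame: x ahead of the robot, y to its left, z up, the work surface at z = 0. Lengths are in mm, angles in rad, forces in N, time in s.
With the tool pointing down it reaches from about 225 to 725 mm from the base axis. Payload 3.1 kg.
Tool frame: the origin (TCP) lies at the very end of the fingers, on their centre line; the grasp point (between the pads) lies 19 mm behind it (arm.pinch_z is the z of the grasp point in the tool frame, in mm); z points along the fingers, y is the line along which they close (so a half turn about z gives the same grasp; the last joint's range is limited). The gripper opens to 85 mm and grips with 20 to 120 N. Pads are 22 mm wide; open, the fingers measure 114 mm over their backs; the gripper's body (76 mm by 85 mm) begins 54 mm behind the grasp point. The pads swing forward as they close: fully open they stand 13 mm farther back than shut.
Start: joints at [1.018, 0.048, 0.099, 1.622, 0, 1.443], TCP at [216.379, 478.328, 231.312] pointing down, gripper open.
Joint ranges: [-2.91, 2.91], [-0.99, 1.94], [-1.21, 1.42], [-2.12, 2.29], [-1.49, 1.47], [-3.14, 3.14]. Speed limits (rad/s): [2.79, 2.79, 3.14, 3.14, 3.14, 3.14].

### API

Orientations are given as [roll, pitch, yaw] about the fixed x, y, z axes, in that order (R = Rz(yaw) Ry(pitch) Rx(roll)).
In Python, from station import arm gives the robot as it stands.
- The arm moves only by the tool servo_tool, never from a script. Its argument "steps" is text: rows parted by semicolons, each of 7 numbers parted by spaces: the shift along the world's x, y, z in mm, then the turn, a rotation vector about the world's x, y, z in rad, then the opening, from -1 (shut) to 1 (fully open). A call has 1 to 10 rows; each row is the pose to reach, as a shift and turn from the pose commanded when the call began; what a row does not reach only later rows make up. A row lasts 1/8 s, in which the tool goes at most 62.5 mm and 10.7 degrees, less where a joint would pass 70% of its speed; a pose out of reach is approached as far as the arm can. A call with a gripper value outside its range is refused whole. The fingers move at their own pace and stop on an object; "squeeze" is the grip in N (left out, the last holds). Time passes only in rows, so rows that repeat a pose let the fingers close. It gives the time, the measured TCP pose, the force, the opening and the grip force at its end, in the units of the state.
- arm.read_state(): the state, without advancing time (a new reading comes with each control period).
- arm.camera(name): name is "scene" or "top"; returns the picture (400x640x3 uint8, red, green, blue); there is no depth.
- arm.camera_model(name): a dict with "fx", "fy", "cx", "cy" (pixels), "rvec" (rotation vector, rad) and "tvec" (3), from world to camera coordinates, as OpenCV has them. Camera axes: x right, y down, z forward; pixel columns grow to the right and rows downward; lengths in mm; the calibration is good to about 2 mm. A picture is of the moment at which its call begins. camera_model takes no time and is no camera call.
- arm.job_done(): hands the job in; it is judged then, once.
The state is a dict: "time_s": time; "q": joint angles; "joint_vel": joint speeds; "joint_efforts": joint torques, N m; "ee_pos": TCP position; "eef_rot": TCP orientation; "wrist_force": force on the tool from outside, world axes, zero at the start; "wrist_torque": the same for the moment, N m; "grip_width": finger opening in mm; "gripper_force": force on a finger pad.
Only numpy, scipy, OpenCV 4.12 (cv2) and the standard library are available. Lean on these libraries where they do the work, as an engineer would, in place of code of your own. Each camera call takes 0.05 s, during which the arm holds its last target. There are 200 camera calls.

## Working session

There is one attempt and no reset: what is moved stays moved. The work goes in short steps, Python scripts to look and compute and a tool call to move; the robot and the scene stay as the last step left them, time stands still between calls to the robot, and variables do not carry over. Pictures are saved under pics/ and viewed, at most 10 in all, crops included, and the job is handed in when it is done.

Besides the shell and the picture viewer there is one more tool, called after ">>>" as name(argument=value, ...), one argument or row to a line, values as JSON. servo_tool: Moves the arm, as the interface text tells. Its arguments: {"type":"object","properties":{"steps":{"type":"string"},"squeeze":{"type":"number"}},"required":["steps"]}

```bash
mkdir -p pics
cat > h.py <<'E'
import numpy as np, cv2
from station import arm
def snap(n,f): 
    im=arm.camera(n)[:,:,::-1]; cv2.imwrite('pics/'+f,im); return im
def ray(n,u,v,z):
    m=arm.camera_model(n); R=cv2.Rodrigues(np.array(m['rvec'],float))[0]; t=np.array(m['tvec'],float)
    d=R.T@np.array([(u-m['cx'])/m['fx'],(v-m['cy'])/m['fy'],1]); c=-R.T@t
    return c+d*(z-c[2])/d[2]
def proj(n,P):
    m=arm.camera_model(n); K=np.array([[m['fx'],0,m['cx']],[0,m['fy'],m['cy']],[0,0,1.]])
    return cv2.projectPoints(np.array(P,float).reshape(-1,3),np.array(m['rvec'],float),np.array(m['tvec'],float),K,None)[0].reshape(-1,2)
E
python3 - <<'E'
from h import *
snap('top','t0.png'); snap('scene','s0.png')
for n in('top','scene'):
    m=arm.camera_model(n);R=cv2.Rodrigues(np.array(m['rvec'],float))[0];print(n,-R.T@np.array(m['tvec']),m['fx'])
s=arm.read_state();print(s)
E
```

```text
top [ 411.48671858 -122.15257689 1092.56505085] 405.0284738851335
scene [ -99.17845062 -625.01794029  698.91560589] 463.1771810925322
{'time_s': 0.1, 'q': array([ 1.01820402e+00,  4.87060283e-02,  9.77179197e-02,  1.62200666e+00,
       -1.48324864e-05,  1.44296275e+00]), 'joint_vel': array([ 0.00039667, -0.00070876,  0.00365701,  0.00014043, -0.00127024,
       -0.00010991]), 'joint_efforts': array([ 3.02877168e-03, -3.39852440e+01,  3.20934892e+01,  1.58269523e-02,
       -1.04127971e-04,  1.49884169e-06]), 'ee_pos': array([216.0844128 , 477.84595561, 230.20061811]), 'eef_rot': array([-3.13941026e+00, -2.65558732e-04,  2.71683365e+00]), 'wrist_force': array([ 0.44118655,  0.6415068 , -0.05900325]), 'wrist_torque': array([-0.00158791, -0.03492384, -0.0249224 ]), 'gripper_force': 0.0, 'grip_width': 85.72471671358291}
```

View pics/t0.png

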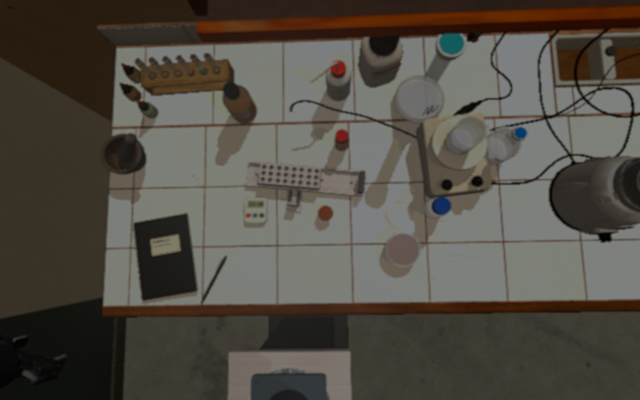

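View pics/s0.png

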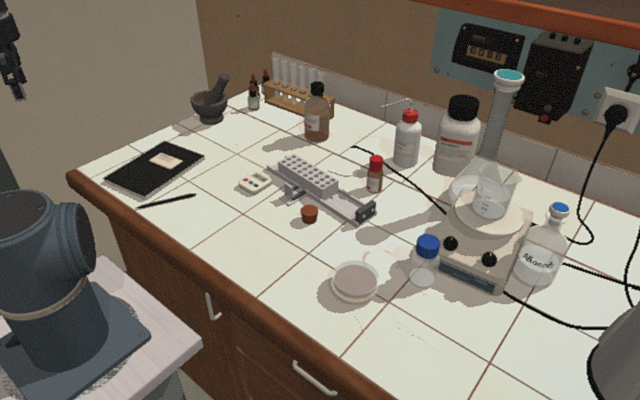

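The top view shows the rail running from its open end at about (247,177) to the stop at about (362,183). The blocks span u≈257–322 and the bolt plate is near (293,205). I'll enlarge both views.

Run:
```python
import cv2
a=cv2.imread('pics/t0.png')[150:225,235:375]; cv2.imwrite('pics/t0c.png',cv2.resize(a,None,fx=5.7,fy=5.7,interpolation=cv2.INTER_CUBIC)*1)
a=cv2.imread('pics/s0.png')[145:235,255:385]; cv2.imwrite('pics/s0c.png',cv2.resize(a,None,fx=6,fy=6,interpolation=cv2.INTER_CUBIC))
```

```text
(no output)
```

View pics/t0c.png

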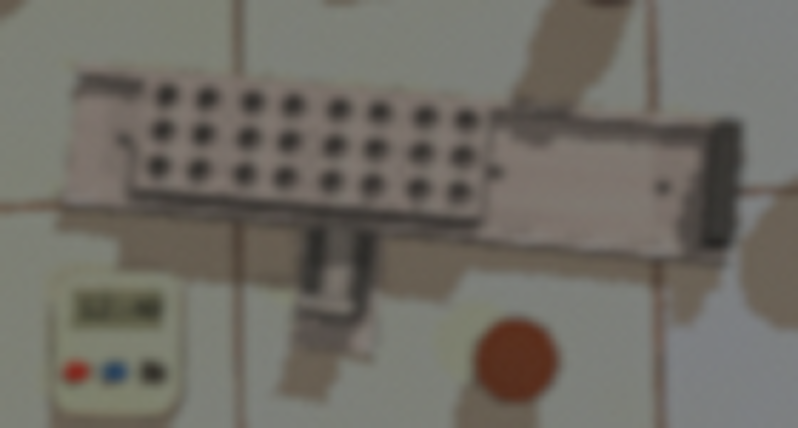

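View pics/s0c.png

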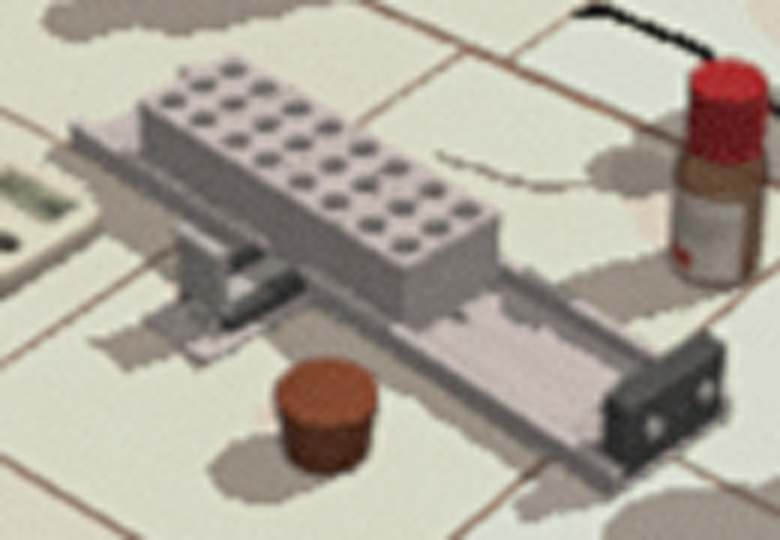

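```bash
cat > fit.py <<'E'
from h import *
from scipy.optimize import least_squares
# obs: cam, crop px, crop py, rail x, y, z, kind  (b: y rel. to row tail, j: x rel. to plate)
T=[(78,72,34.5,306,14,''),(62,207,-34.5,306,14,''),(708,120,28.5,0,42,''),(702,245,-28.5,0,42,''),
(144,76,27,0,42,'b'),(132,194,-27,0,42,'b'),(493,106,27,-160.5,42,'b'),(482,219,-27,-160.5,42,'b')]
S=[(72,130,-34.5,306,14,''),(607,395,-28.5,0,42,''),(699,331,28.5,0,42,''),
(142,103,-27,0,42,'b'),(405,268,-27,-160.5,42,'b'),(497,215,27,-160.5,42,'b'),
(180,224,0,183,44.5,'j'),(224,263,0,157,44.5,'j')]
def pts(p):
    x0,y0,w,tail,bx,du,dv,eu,ev=p; c,s=np.cos(w),np.sin(w); out=[]
    for n,L in(('top',T),('scene',S)):
        P=[]
        for _,_,x,y,z,k in L:
            if k=='b': y=tail+y
            if k=='j': x=bx+x
            P.append((x0+c*x-s*y,y0+s*x+c*y,z))
        out.append(proj(n,P))
    return out
to=np.array([((a[0]+.5)/5.7-.5+235,(a[1]+.5)/5.7-.5+150) for a in T]); so=np.array([((a[0]+.5)/6-.5+255,(a[1]+.5)/6-.5+145) for a in S])
def f(p):
    a,b=pts(p); return np.r_[(a+p[5:7]-to).ravel(),(b+p[7:9]-so).ravel(),p[5:]/1]
r=least_squares(f,[400,-200,0.1,290,-80,0,0,0,0],loss='soft_l1')
print(r.x.round(3)); print(f(r.x).reshape(-1,2).round(2))
x0,y0,w,tail,bx=r.x[:5]; c,s=np.cos(w),np.sin(w)
W=lambda x,y:(round(x0+c*x-s*y,1),round(y0+s*x+c*y,1))
print('open end',W(0,306),'tail',W(0,tail),'home tail',W(0,160),'plate',W(bx,170),'closed',W(-46,170))
for nm,u,v,z in(('stopper',235+517/5.7,150+360/5.7,30),('timer',235+115/5.7,150+345/5.7,18),('cap',342,135,92)):
    p=ray('top',u,v,z)[:2]-[x0,y0]; print(nm,(c*p[0]+s*p[1]).round(),(-s*p[0]+c*p[1]).round())
E
python3 fit.py
```

```text
[ 5.86872e+02 -1.95199e+02 -1.89580e+01  2.65321e+02 -7.49030e+01
 -6.20000e-02  4.46000e-01  3.73000e-01  1.60000e-02]
[[-0.52 -0.8 ]
 [-0.59  0.35]
 [ 1.32  0.22]
 [ 0.67 -0.33]
 [ 0.48  0.24]
 [ 0.36 -0.5 ]
 [-0.69 -0.05]
 [-0.62  0.26]
 [-0.8  -0.71]
 [-0.69  0.38]
 [ 0.81 -0.12]
 [-0.64  0.07]
 [ 0.11  0.42]
 [ 0.79 -0.2 ]
 [ 0.03  0.93]
 [ 0.   -0.78]
 [-0.06  0.45]
 [ 0.37  0.02]]
open end (np.float64(620.0), np.float64(109.0)) tail (np.float64(615.6), np.float64(68.6)) home tail (np.float64(604.2), np.float64(-36.1)) plate (np.float64(530.8), np.float64(-18.1)) closed (np.float64(559.5), np.float64(-21.2))
stopper -91.0 81.0
timer -99.0 270.0
cap 106.0 55.0
```

The fit gives the rail origin at about (587,-195) with yaw -0.108. The row's tail face is at rail y≈265, and the plate face is at x≈-75. I'll shut the gripper and move it above the open end.

>>> servo_tool(
  steps="40 -36 -11 0 0 -0.125 -1; 81 -72 -22 0 0 -0.25 -1; 121 -108 -33 0 0 -0.376 -1; 162 -144 -44 0 0 -0.5 -1; 202 -180 -55 0 0 -0.627 -1; 242 -216 -66 0 0 -0.75 -1; 283 -252 -77 0 0 -0.878 -1; 323 -288 -88 0 0 -1.0 -1; 364 -324 -99 0 0 -1.13 -1; 404 -360 -110 0 0 -1.254 -1",
  squeeze=40,
)

```text
time_s: 1.35
ee_pos: [621.2, 117.0, 120.2]
eef_rot: [-3.141, -0.0, 1.458]
wrist_force: [0.3, 0.7, 0.0]
grip_width: -0.3
gripper_force: 0.0
```

>>> servo_tool(
  steps="0 0 0 0 0 0 -1; 0 0 0 0 0 0 -1; 0 0 -40 0 0 0 -1; 0 0 -60 0 0 0 -1; 0 0 -60 0 0 0 -1",
)

```text
time_s: 1.98
ee_pos: [617.6, 119.7, 59.6]
eef_rot: [-3.137, 0.001, 1.465]
wrist_force: [-0.0, 0.4, 0.3]
grip_width: 0.1
gripper_force: 0.0
```

Run:
```python
from h import *
a=snap('top','t1.png')[130:220,215:345];b=snap('scene','s1.png')[90:235,225:385]
a=cv2.resize(a,(650,450),interpolation=2)
cv2.imwrite('pics/m1.png',a); cv2.imwrite('pics/m2.png',cv2.resize(b,(640,580),interpolation=2))
s=arm.read_state();print({k:np.round(s[k],3) for k in('time_s','q','ee_pos','eef_rot','wrist_force','grip_width')})
```

```text
{'time_s': np.float64(2.075), 'q': array([0.084, 0.349, 0.109, 1.33 , 0.   , 1.761]), 'ee_pos': array([620.22 , 119.432,  62.601]), 'eef_rot': array([ 3.14 , -0.   ,  1.465]), 'wrist_force': array([ 0.03 ,  0.888, -0.285]), 'grip_width': np.float64(-0.029)}
```

View pics/m2.png

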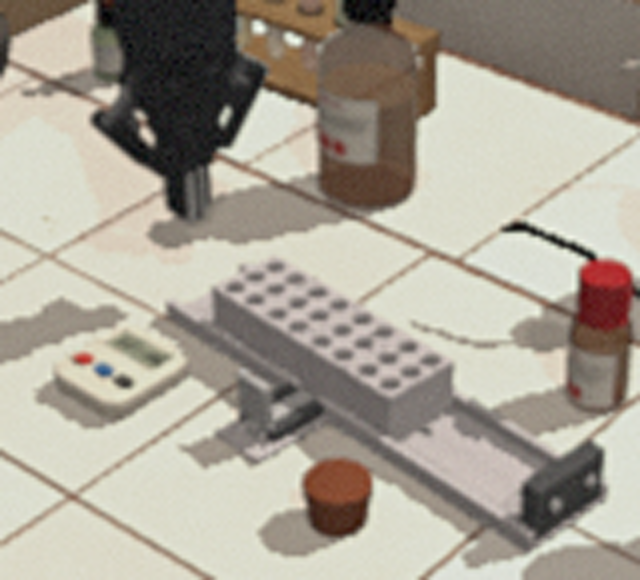

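The closed fingertips hang at crop (192,215), just past the open end and in line with the channel. I'll check the projection before lowering.

Run:
```python
from h import *
print(proj('scene',[620.2,119.4,62.6]), proj('top',[620.2,119.4,62.6]))
w=-.1085;c,s=np.cos(w),np.sin(w);d=np.array([620.2,119.4])-[586.9,-195.2];print(c*d[0]+s*d[1],-s*d[0]+c*d[1])
```

```text
[[271.80157813 143.35014008]] [[238.47859478 169.9057865 ]]
-0.9629826334092613 316.35600620890347
```

>>> servo_tool(
  steps="0 0 -15 0 0 0 -1; 0 0 -30 0 0 0 -1; 0 0 -43 0 0 0 -1; 0 0 -43 0 0 0 -1; 0 0 -43 0 0 0 -1",
)

```text
time_s: 2.7
ee_pos: [620.4, 118.2, 18.2]
eef_rot: [-3.141, 0.0, 1.463]
wrist_force: [0.1, -0.1, 0.1]
grip_width: -0.3
gripper_force: 0.0
```

>>> servo_tool(
  steps="-0.9 -8 0 0 0 0 -1; -1.7 -16 0 0 0 0 -1; -2.6 -24 0 0 0 0 -1; -3.2 -30 0 0 0 0 -1; -3.7 -34 0 0 0 0 -1; -4.1 -38 0 0 0 0 -1; -4.5 -42 0 0 0 0 -1; -5 -46 0 0 0 0 -1; -5.4 -50 0 0 0 0 -1; -5.8 -54 0 0 0 0 -1",
)

```text
time_s: 3.95
ee_pos: [614.5, 64.4, 18.3]
eef_rot: [-3.141, -0.0, 1.463]
wrist_force: [-0.1, 3.7, -0.1]
grip_width: 0.3
gripper_force: 1.8
```

>>> servo_tool(
  steps="-0.4 -4 0 0 0 0 -1; -0.9 -8 0 0 0 0 -1; -1.3 -12 0 0 0 0 -1; -1.7 -16 0 0 0 0 -1; -2.2 -20 0 0 0 0 -1; -2.6 -24 0 0 0 0 -1; -3 -28 0 0 0 0 -1; -3.5 -32 0 0 0 0 -1; -3.9 -36 0 0 0 0 -1; -4.3 -40 0 0 0 0 -1",
)

```text
time_s: 5.2
ee_pos: [610.2, 24.1, 18.3]
eef_rot: [-3.142, -0.0, 1.463]
wrist_force: [0.5, 3.4, 0.2]
grip_width: -0.1
gripper_force: 1.8
```

>>> servo_tool(
  steps="-0.4 -4 0 0 0 0 -1; -0.9 -8 0 0 0 0 -1; -1.3 -12 0 0 0 0 -1; -1.7 -16 0 0 0 0 -1; -2.2 -20 0 0 0 0 -1; -2.6 -24 0 0 0 0 -1; -3 -28 0 0 0 0 -1; -3.5 -32 0 0 0 0 -1",
)

```text
time_s: 6.2
ee_pos: [606.7, -7.9, 18.3]
eef_rot: [-3.142, 0.0, 1.463]
wrist_force: [-0.1, 2.6, 0.2]
grip_width: -0.1
gripper_force: 1.8
```

>>> servo_tool(
  steps="-0.2 -2 0 0 0 0 -1; -0.4 -4 0 0 0 0 -1; -0.6 -6 0 0 0 0 -1; -0.9 -8 0 0 0 0 -1; -1.1 -10 0 0 0 0 -1; -1.2 -11 0 0 0 0 -1; -1.3 -12 0 0 0 0 -1; -1.4 -13 0 0 0 0 -1; -1.5 -14 0 0 0 0 -1",
)

```text
time_s: 7.32
ee_pos: [605.3, -21.7, 18.3]
eef_rot: [-3.142, -0.0, 1.463]
wrist_force: [0.2, 3.4, 0.3]
grip_width: -0.3
gripper_force: 1.8
```

>>> servo_tool(
  steps="-0.1 -1 0 0 0 0 -1; -0.2 -2 0 0 0 0 -1; -0.2 -2 0 0 0 0 -1",
)

```text
time_s: 7.7
ee_pos: [605.1, -23.3, 18.3]
eef_rot: [3.142, -0.001, 1.463]
wrist_force: [0.9, 4.1, 0.6]
grip_width: -0.1
gripper_force: 2.5
```

>>> servo_tool(
  steps="-0.1 -1 0 0 0 0 -1; -0.2 -2 0 0 0 0 -1; -0.2 -2 0 0 0 0 -1",
)

```text
time_s: 8.07
ee_pos: [605.1, -23.3, 18.4]
eef_rot: [3.141, -0.005, 1.464]
wrist_force: [1.0, 9.4, 0.0]
grip_width: -0.1
gripper_force: 4.5
```

>>> servo_tool(
  steps="-0.1 -1 0 0 0 0 -1; -0.2 -2.5 0 0 0 0 -1; -0.2 -2.5 0 0 0 0 -1",
)

```text
time_s: 8.45
ee_pos: [605.4, -23.4, 18.4]
eef_rot: [3.141, -0.01, 1.466]
wrist_force: [1.9, 13.6, 0.5]
grip_width: 0.5
gripper_force: 7.0
```

Run:
```python
from h import *
b=snap('scene','s2.png')[130:240,265:385]
cv2.imwrite('pics/m3.png',cv2.resize(b,(640,587),interpolation=2))
```

```text
(no output)
```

View pics/m3.png

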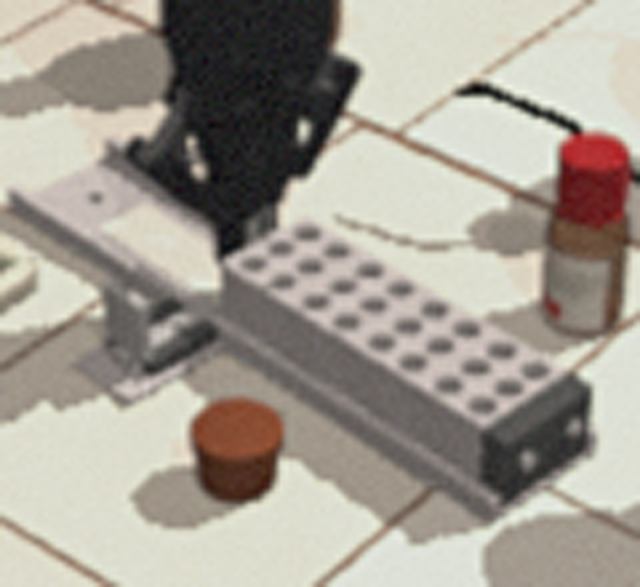

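The picture shows the row home: the head block touches the dark stop at crop (500,400), and the other objects are unmoved. The force rose to 13.6 N with no further travel. Next I'll back off, rise and go round to the thumb plate with a quarter turn.

>>> servo_tool(
  steps="0.5 5 0 0 0 0 -1; 1.6 15 0 0 0 0 -1; 3.3 30 0 0 0 0 -1; 4.5 42 5 0 0 0 -1; 4.5 42 35 0 0 0 -1; 4.5 42 70 0 0 0 -1; 4.5 42 100 0 0 0 -1; 4.5 42 100 0 0 0 -1",
)

```text
time_s: 9.5
ee_pos: [611.9, 14.0, 122.6]
eef_rot: [3.134, 0.0, 1.463]
wrist_force: [0.7, 0.6, -0.3]
grip_width: -0.1
gripper_force: 0.0
```

>>> servo_tool(
  steps="-12 -3 0 0 0 0.17 -1; -25 -6 0 0 0 0.34 -1; -40 -10 0 0 0 0.51 -1; -55 -13 0 0 0 0.68 -1; -70 -16 0 0 0 0.85 -1; -85 -19 0 0 0 1.02 -1; -98 -22 0 0 0 1.19 -1; -110 -25 0 0 0 1.36 -1; -118 -27 0 0 0 1.5 -1; -118 -27 0 0 0 1.57 -1",
)

```text
time_s: 10.75
ee_pos: [489.8, -13.0, 116.9]
eef_rot: [-3.141, -0.002, 3.035]
wrist_force: [0.8, -0.5, -0.1]
grip_width: 0.2
gripper_force: 0.0
```

>>> servo_tool(
  steps="0 0 -30 0 0 0 -1; 0 0 -60 0 0 0 -1; 0 0 -60 0 0 0 -1; 0 0 -60 0 0 0 -1",
)

```text
time_s: 11.25
ee_pos: [491.2, -13.1, 58.5]
eef_rot: [-3.141, -0.0, 3.033]
wrist_force: [0.0, -0.5, -0.3]
grip_width: 0.3
gripper_force: 0.0
```

Run:
```python
from h import *
b=snap('scene','s3.png')[110:240,245:385]
cv2.imwrite('pics/m4.png',cv2.resize(b,(640,594),interpolation=2))
print(arm.read_state()['ee_pos'])
```

```text
[491.90870879 -13.21738567  59.32507663]
```

View pics/m4.png

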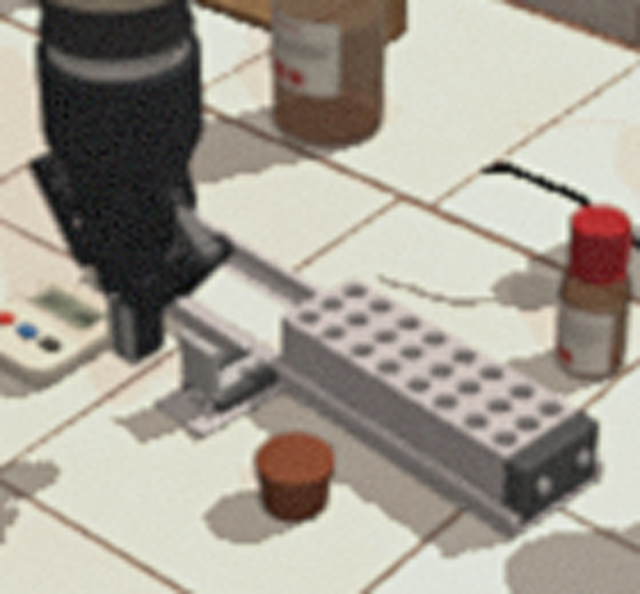

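The tips hang at crop (140,350), on the robot's side of the plate at about (200,370), and the row is still home. I'll lower and push along the rail's +x.

>>> servo_tool(
  steps="0 0 -15 0 0 0 -1; 0 0 -30 0 0 0 -1; 0 0 -34 0 0 0 -1; 0 0 -34 0 0 0 -1; 6 -0.6 -34 0 0 0 -1; 12 -1.3 -34 0 0 0 -1; 18 -2 -34 0 0 0 -1; 22 -2.4 -34 0 0 0 -1; 26 -2.8 -34 0 0 0 -1; 30 -3.3 -34 0 0 0 -1",
)

```text
time_s: 12.55
ee_pos: [520.8, -16.4, 24.2]
eef_rot: [-3.142, -0.001, 3.033]
wrist_force: [-2.3, 0.4, 1.4]
grip_width: 0.4
gripper_force: 0.8
```

>>> servo_tool(
  steps="3 -0.3 0 0 0 0 -1; 6 -0.6 0 0 0 0 -1; 9 -1 0 0 0 0 -1; 12 -1.3 0 0 0 0 -1; 14 -1.5 0 0 0 0 -1; 16 -1.7 0 0 0 0 -1; 18 -2 0 0 0 0 -1; 20 -2.2 0 0 0 0 -1",
)

```text
time_s: 13.55
ee_pos: [541.2, -18.7, 24.2]
eef_rot: [-3.142, -0.0, 3.033]
wrist_force: [-1.0, 0.3, 0.2]
grip_width: -0.0
gripper_force: 0.8
```

>>> servo_tool(
  steps="1 -0.1 0 0 0 0 -1; 2 -0.2 0 0 0 0 -1; 3 -0.3 0 0 0 0 -1; 4 -0.4 0 0 0 0 -1; 4 -0.4 0 0 0 0 -1",
)

```text
time_s: 14.18
ee_pos: [545.3, -19.1, 24.3]
eef_rot: [-3.142, 0.0, 3.033]
wrist_force: [-0.6, 0.1, -1.5]
grip_width: -0.2
gripper_force: 0.6
```

>>> servo_tool(
  steps="1 -0.1 0 0 0 0 -1; 2 -0.2 0 0 0 0 -1; 3 -0.3 0 0 0 0 -1; 3 -0.3 0 0 0 0 -1",
)

```text
time_s: 14.68
ee_pos: [548.4, -19.4, 24.3]
eef_rot: [-3.142, 0.0, 3.033]
wrist_force: [-1.4, 0.8, -0.7]
grip_width: 0.2
gripper_force: 0.6
```

>>> servo_tool(
  steps="0.7 -0.1 0 0 0 0 -1; 1.4 -0.2 0 0 0 0 -1; 2 -0.2 0 0 0 0 -1; 2 -0.2 0 0 0 0 -1",
)

```text
time_s: 15.18
ee_pos: [549.6, -19.5, 24.3]
eef_rot: [-3.141, -0.001, 3.033]
wrist_force: [-3.6, 0.2, 2.9]
grip_width: -0.0
gripper_force: 2.1
```

>>> servo_tool(
  steps="0.7 -0.1 0 0 0 0 -1; 1.4 -0.2 0 0 0 0 -1; 2 -0.2 0 0 0 0 -1; 2 -0.2 0 0 0 0 -1",
)

```text
time_s: 15.68
ee_pos: [549.6, -19.5, 24.3]
eef_rot: [-3.141, -0.005, 3.033]
wrist_force: [-8.8, 0.9, 5.2]
grip_width: -0.2
gripper_force: 4.6
```

The plate has stopped where the closed position should be and the force is rising. I'll press a little more, then back off straight, rise and look.

>>> servo_tool(
  steps="1 -0.1 0 0 0 0 -1; 2 -0.2 0 0 0 0 -1; 2 -0.2 0 0 0 0 -1",
)

```text
time_s: 16.05
ee_pos: [549.5, -19.5, 24.3]
eef_rot: [-3.141, -0.009, 3.033]
wrist_force: [-13.7, 0.9, 9.5]
grip_width: 0.0
gripper_force: 6.9
```

>>> servo_tool(
  steps="-4 0.4 0 0 0 0 -1; -12 1.3 0 0 0 0 -1; -24 2.6 0 0 0 0 -1; -38 4 0 0 0 0 -1; -45 5 10 0 0 0 -1; -45 5 45 0 0 0 -1; -60 30 90 0 0 0 -1; -90 70 130 0 0 0 -1; -110 110 150 0 0 0 -1; -110 110 150 0 0 0 -1",
)

```text
time_s: 17.3
ee_pos: [445.0, 92.2, 178.2]
eef_rot: [3.14, 0.007, 3.037]
wrist_force: [0.5, -1.5, -0.3]
grip_width: 0.0
gripper_force: 0.0
```

Run:
```python
from h import *
b=snap('scene','s4.png')[130:240,265:385]
a=snap('top','t4.png')[150:225,235:375]
cv2.imwrite('pics/m5.png',np.vstack([cv2.resize(b,(600,330*5//5+0),interpolation=2) if 0 else cv2.resize(b[20:75],(600,275),interpolation=2),cv2.resize(a,(600,321),interpolation=2)]))
w=-.1085;c,s=np.cos(w),np.sin(w)
for bx in(-46,-50,-55):
  P=[(586.9+c*x-s*y,-195.2+s*x+c*y,44.5) for x,y in((bx,184),(bx,158))]
  q=proj('scene',P)+[-.37,0]; print(bx,((q-[265,150])*5).round(0).tolist())
s=arm.read_state();print(s['ee_pos'],s['wrist_force'])
```

```text
-46 [[139.0, 138.0], [175.0, 162.0]]
-50 [[132.0, 142.0], [169.0, 165.0]]
-55 [[125.0, 146.0], [161.0, 170.0]]
[444.76896205  90.17395141 175.21284266] [-0.09389647 -0.19894783  0.13028154]
```

View pics/m5.png

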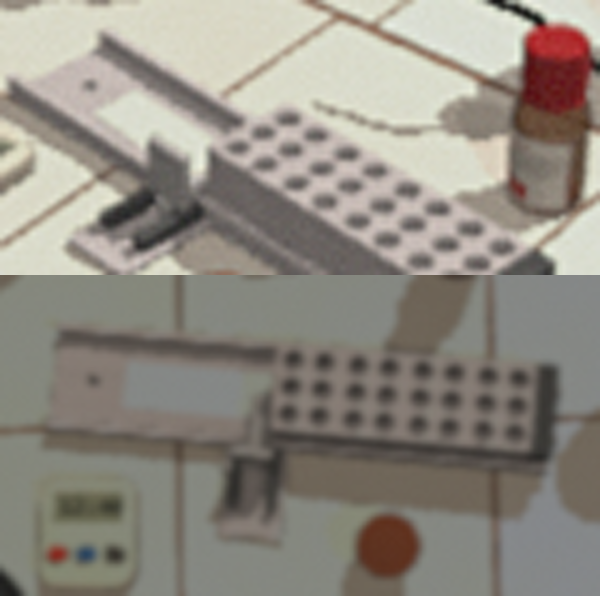

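The plate's top edge is at (150,137), matching the closed position. The tongue reaches half-way across the channel behind the row, the row is against the stop, and the stopper, timer and red-capped bottle are where they were.

```bash
python3 -c "
from station import arm
print(arm.job_done())"
```

```text
the job is handed in; nothing more can be done
None
```

The row is pushed home against the end stop, the keeper bolt is fully in behind it, and the job is handed in (about 17 s on the robot's clock).

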